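Snap the retaining clip onto the spindle of a watch-winder drive

ROBOT

A 7-joint arm with a two-finger parallel gripper is mounted at the origin on a cart in front of the work surface, level with it; the furniture and walls round the work are solid. World frame = base frame: x ahead of the robot, y to its left, z up, the work surface at z = 0. Lengths are in m, angles in rad, forces in N, time in s.
With the tool pointing down it reaches from about 0.4 to 0.875 m from the base axis. Payload 19.3 kg.
Tool frame: the origin (TCP) lies between the finger pads; the fingertips stand bot.tcp_to_tips ahead of it and the grasp point (between the pads) is the TCP (bot.tcp_to_tips is the distance from the TCP to the fingertips, in m); z points along the fingers, y is the line along which they close (so a half turn about z gives the same grasp; the last joint's range is limited). The gripper opens to 85 mm and grips with 20 to 120 N. Pads are 22 mm wide; open, the fingers measure 114 mm over their backs; the gripper's body (76 mm by 85 mm) begins 54 mm behind the grasp point. The pads swing forward as they close: fully open they stand 13 mm farther back than shut.
Start: joints at [-1.321, 0.521, -0.036, 1.599, 0.021, 1.021, -0.113], TCP at [0.197, 0.593, 0.25] pointing down, gripper open.
Joint ranges: [-2.91, 2.91], [-0.3, 2.13], [-1.5, 1.42], [0.17, 2.43], [-1.26, 4.41], [0.16, 1.93], [-2.52, 2.52]. Speed limits (rad/s): [1.89, 1.89, 2.39, 2.39, 3.01, 3.01, 3.01].

INTERFACE

Orientations are given as [roll, pitch, yaw] about the fixed x, y, z axes, in that order (R = Rz(yaw) Ry(pitch) Rx(roll)).
In Python, from workcell import telemetry, grab_frame, bot gives the robot as it stands. The module is installed in compiled form; this text tells all that it offers.
- The arm moves only by the shell command python3 -m crank 'ROWS' [FORCE]. ROWS is text: rows parted by semicolons, each of 7 numbers parted by spaces: the finger opening in m, from 0 to 0.0854, then the shift along the tool's x, y, z in m, then the turn, a rotation vector about the tool's x, y, z in degrees. A call has exactly 8 rows; each row shifts and turns the commanded pose from where the row before left it, along the tool's axes as they then stand; what a row does not reach is not made up. A row lasts 1/12 s, in which the tool goes at most 41.7 mm and 7.16 degrees, less where a joint would pass 70% of its speed; a pose out of reach is approached as far as the arm can. A call with a gripper value outside its range is refused whole. The fingers move at their own pace and stop on an object; FORCE is the grip in N (left out, the last holds). Time passes only in rows, so rows that do not move let the fingers close, or fill a call up. It gives the time, the measured TCP pose, the force, the opening and the grip force at its end, in the units of the state.
- telemetry.observe(): the state, without advancing time (a new reading comes with each control period).
- grab_frame(name): name is "scene" or "top" or "wrist"; returns a dict with "pixels" (384x512x3 uint8, red, green, blue), "depth" (384x512 float32, m along the optical axis (not along the pixel's ray), 0 where there is no reading), "vertical_fov" (degrees; the focal length in pixels is half the picture's height over the tangent of half this angle, whatever the lens; pixels are square), "cx", "cy" (the principal point, pixels), "R" (3x3) and "t" (3): a world point X has camera coordinates R X + t; the wrist camera has in their place "hand_eye" (4x4, takes a point from camera to tool coordinates, whose origin is the TCP and whose axes are the flange's). Camera axes: x right, y down, z forward; pixel columns grow to the right and rows downward; lengths in m; the calibration is good to about 2 mm. A picture is of the moment at which its call begins: read the wrist's pose just before it.
- bot.job_done(): hands the job in; it is judged then, once.
The state is a dict: "clock": time; "qpos": joint angles; "qd": joint speeds; "joint_efforts": joint torques, N m; "position": TCP position; "tool_rot": TCP orientation; "force": force on the tool from outside, world axes, zero at the start; "moment": the same for the moment, N m; "grip_width": finger opening in m; "finger_force": force on a finger pad.
Only numpy, scipy, OpenCV 4.12 (cv2) and the standard library are available. Lean on these libraries where they do the work, as an engineer would, in place of code of your own. Each camera call takes 0.05 s, during which the arm holds its last target. There are 200 camera calls.

TASK

The white gear on the watch-winder drive needs its retaining clip put back. Slide the orange snap clip up out of its slanting slot in the black rack and lay it down flat on the bench and let go; then pick it up again, level this time, and push it sideways, open end first, into the groove of the upright spindle just above the gear's hub, until it has snapped fully home, and let go. Leave the two grey clips in the rack.

Things in the scene. Friction and masses are not known exactly. Their poses are not given: they have to be found in the camera images.
- clip_center (a point): orange plastic snap clip, an open C 44 mm wide, 31 mm long, 6 mm thick, about 26 g: centre of its bore, half-way up. x points out of the open end, z is square to the flat faces, y runs across the width. Back edge at x = -20 mm, arm tips at x = +11 mm. At the start it stands in one of the rack's three slots (any), back edge down, leaning 45 degrees
- clip_lugs (a point): point midway between the orange clip's two rigid ribbed side lugs (clip axes), 11 mm behind the bore centre, the place to hold it. The lugs' outer faces are parallel, at y = +-22 mm, 18 mm long in x and 6 mm high; the arms lie within y = +-14 mm
- clip_arm_l (a joint): how far one of the orange clip's two spring arms is spread (rad, 0 = at rest). The arm tips leave a 12 mm gap; each gives 2 mm outward, under 10 to 20 N of push in all, to pass the 16 mm groove, and springs back once past the middle
- grey_clip_a_center (a point): bore centre of a grey clip of the same outside shape and stance, in another slot of the rack; to be left there
- grey_clip_b_center (a point): bore centre of the other grey clip, likewise
- rack: fixed black rack, foot plate 176 x 56 x 6 mm; origin: centre of its underside. Slots at x = -45, 0, +45 mm lean 45 degrees; a clip's bore centre rests 46 mm up, open end up the slope; it slides out along the rack's (-1, 0, 1) and is free after 20 mm. Above the foot the rack is 28 mm wide in y, up to 48 mm high, so a clip's lugs stand 8 mm proud on both sides
- groove (a point): on the axis of the upright steel spindle, at mid-height of its groove, 54.5 mm above the bench. Groove: 16 mm core, 9 mm high, between the top of the gear's 32 mm hub (50 mm above the bench) and the 22 mm thick spindle end (59 to 80 mm above the bench), which no clip passes over; both with 3 mm chamfers toward the groove. Seated, a clip lies level with its bore centre on the axis
- drive: fixed drive unit, origin on the bench under the spindle. Box 112 mm in x, from y = -53 to +97 mm, 31 mm high. The white gear, 90 mm across, has its face 45 mm above the bench. A motor on a bracket stands on the +y side, from y = 40 mm on, up to 98 mm high; the -y side is open: from there the clip goes in, open end first, moving along +y. The bench half-way to the rack is clear
Mind the look-alikes: they are no part of the job. There is more than one size of the part that bears clip_center; the job needs the largest.

How it is judged:
On the way, in this order (a step that is already met when the one before it is completed fails the run):
1. the orange clip lies flat on the bench, let go (height (world z) of clip_center below 0.008 m and (angle between clip_center's own z axis and vertical below 0.12 rad or angle between clip_center's own z axis and vertical above 3.02 rad) and contact force between the fingers and clip below 0.05 N), for 0.2 s.
2. the orange clip has been picked up again, level (height (world z) of clip_center above 0.02 m and contact force between the fingers and clip above 0.5 N and (angle between clip_center's own z axis and vertical below 0.3 rad or angle between clip_center's own z axis and vertical above 2.84 rad)), for 0.2 s.
At the end, for the whole second after the job is handed in: The orange clip sits in the spindle groove, let go and at rest: its bore centre within 3 mm of the spindle axis and within 4 mm of the groove's mid-height, level to within 0.15 rad; both grey clips are still in their slots (moved less than 10 mm) (horizontal distance between clip_center and groove below 0.003 m and z of clip_center in the frame of groove between -0.004 and 0.004 m and angle between the z axis of clip_center and the z axis of groove, either way round below 0.15 rad and contact force between the fingers and clip below 0.05 N and linear speed of clip below 0.01 m/s and distance of each of grey_clip_a_center, grey_clip_b_center from where it was at the start of the episode below 0.01 m); the robot touches nothing.
It also fails if it takes over 58 s, if anything falls off the work surface, if the arm or the gripper's body presses on something with over 40 N, if the wrist force passes 120 N, or if a joint passes its speed limit or range.

## Working session

There is one attempt and no reset: what is moved stays moved. The work goes in short steps, Python scripts to look and compute and a shell command to move; the robot and the scene stay as the last step left them, time stands still between calls to the robot, and variables do not carry over. Pictures are saved under pics/ and viewed, at most 10 in all, crops included, and the job is handed in when it is done.

```bash
mkdir -p pics
cat > h.py <<'E'
import numpy as np,cv2
from scipy.spatial.transform import Rotation as Ro
from workcell import telemetry,grab_frame,bot
def f(d): return d["pixels"].shape[0]/2/np.tan(np.radians(d["vertical_fov"])/2)
def pose():
    s=telemetry.observe(); return Ro.from_euler('xyz',s["tool_rot"]).as_matrix(),np.array(s["position"])
def grab(n):
    R,p=pose(); d=grab_frame(n)
    if n=="wrist":
        H=np.array(d["hand_eye"]); Rc=R@H[:3,:3]; tc=R@H[:3,3]+p
        d["R"]=Rc.T; d["t"]=-Rc.T@tc
    d["R"]=np.array(d["R"]);d["t"]=np.array(d["t"]);return d
def cloud(d):
    h,w=d["depth"].shape; v,u=np.mgrid[:h,:w]; z=d["depth"]
    c=np.stack([(u-d["cx"])/f(d)*z,(v-d["cy"])/f(d)*z,z],-1)
    return (c-d["t"])@d["R"]
def ray(d,u,v,zw):
    r=d["R"].T@np.array([(u-d["cx"])/f(d),(v-d["cy"])/f(d),1]); o=-d["R"].T@d["t"]
    return o+r*(zw-o[2])/r[2]
def proj(d,X):
    c=d["R"]@np.array(X)+d["t"]; return f(d)*c[:2]/c[2]+[d["cx"],d["cy"]]
def save(n,im): cv2.imwrite("pics/"+n+".png",cv2.cvtColor(im,cv2.COLOR_RGB2BGR))
def orange(d):
    h=cv2.cvtColor(d["pixels"],cv2.COLOR_RGB2HSV); return cv2.inRange(h,(5,130,80),(22,255,255))
E
python3 - <<'E'
from h import *
import pickle
print(telemetry.observe(),bot.tcp_to_tips)
for n in("scene","top","wrist"):
    d=grab(n);pickle.dump(dict(d),open(n+".pkl","wb"))
    m=orange(d);k,l,s,c=cv2.connectedComponentsWithStats(m)
    P=cloud(d)
    for i in range(1,k):
        if s[i,4]>20: print(n,s[i],c[i].round(),np.median(P[(l==i)&(d["depth"]>0)],0).round(3))
a=pickle.load(open("scene.pkl","rb"))["pixels"];b=pickle.load(open("top.pkl","rb"))["pixels"]
save("s",a);save("t",b)
E
```

```text
{'clock': 0.0, 'qpos': array([-1.32120269,  0.5220129 , -0.03631077,  1.60000308,  0.02123583,
        1.02109998, -0.11280253]), 'qd': array([ 7.55592125e-04,  8.17198558e-04,  1.87740735e-04,  1.77732796e-05,
        5.20447072e-04, -1.18473916e-04,  9.73478901e-07]), 'joint_efforts': array([ 5.74578426e-04, -9.27108836e+01,  1.97993517e+00, -3.69928551e+01,
        1.77953881e-02,  8.22471105e-03,  2.51480671e-06]), 'position': array([0.19643439, 0.59299653, 0.24972838]), 'tool_rot': array([-3.14046128e+00,  1.20038117e-04,  2.82179080e+00]), 'force': array([ 0.62035292, -0.09296299, -0.64023566]), 'moment': array([-0.01956911, -0.03916109,  0.05846271]), 'finger_force': 0.0, 'grip_width': 0.08535160663906623} 0.019
scene [467 151  25  14 208] [479. 158.] [ 0.936 -0.281  0.072]
scene [337 239  16  13 100] [345. 244.] [ 0.612 -0.279  0.005]
scene [227 262  17  15 101] [234. 270.] [ 0.407 -0.224  0.005]
scene [307 270  19  24 187] [316. 282.] [ 0.506 -0.337  0.044]
top [343 131  10  15  84] [346. 138.] [ 0.612 -0.279  0.006]
top [365 180  21  16 138] [375. 187.] [ 0.507 -0.33   0.044]
top [312 227  11  15  76] [318. 234.] [ 0.409 -0.225  0.005]
```

View pics/s.png

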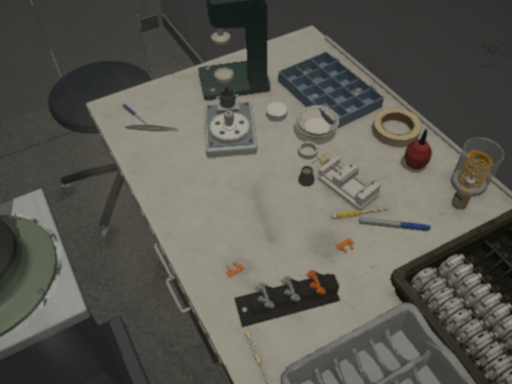

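View pics/t.png

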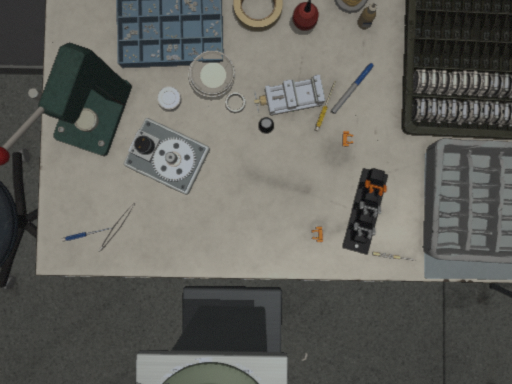

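Orange candidates (scene image pixels):
- (316,282): in the black rack.
- (345,244) and (234,270): small clips lying on the bench.
- (479,158): orange in the jar.

Only the one at (316,282), which is (375,187) in the top view, stands in the rack and is the largest. I'll confirm it in a crop and measure the rack and drive.

Run:
```python
from h import *
import pickle
ds={n:pickle.load(open(n+".pkl","rb")) for n in("scene","top")}
a=cv2.resize(ds["scene"]["pixels"][255:335,225:350],None,fx=6,fy=6,interpolation=cv2.INTER_CUBIC)
save("crop",cv2.convertScaleAbs(a[:480,:750],alpha=1.5))
for n,d in ds.items():
    P=cloud(d);v=d["pixels"].max(2)
    m=(v<75)&(P[...,2]>-.01)&(P[...,2]<.07)&(P[...,0]>.3)&(P[...,0]<.65)&(P[...,1]<-.2)&(P[...,1]>-.45)&(d["depth"]>0)
    k,l,s,c=cv2.connectedComponentsWithStats(m.astype(np.uint8))
    i=1+np.argmax(s[1:,4]);Q=P[l==i];print(n,s[i])
    print(cv2.minAreaRect((Q[:,:2]).astype(np.float32)),np.percentile(Q[:,2],[1,20,50,90,99]).round(3))
    # spindle top
    S=P[(P[...,0]>.3)&(P[...,0]<.9)&(P[...,1]>.0)&(P[...,1]<.5)&(P[...,2]>.07)&(P[...,2]<.087)&(d["depth"]>0)]
    print(len(S)); 
    vv,uu=np.where((P[...,0]>.3)&(P[...,0]<.65)&(P[...,1]>.0)&(P[...,1]<.35)&(P[...,2]>.066)&(P[...,2]<.105))
    mm=np.zeros(v.shape,np.uint8);mm[vv,uu]=1
    k,l,s,c=cv2.connectedComponentsWithStats(mm)
    for i in range(1,k):
        if s[i,4]>5: print(s[i],P[l==i].mean(0).round(4),P[l==i][:,2].max())
    B=P[(P[...,2]>.022)&(P[...,2]<.036)&(P[...,0]>.3)&(P[...,0]<.7)&(P[...,1]>.05)&(P[...,1]<.45)]
    print("box",len(B),cv2.minAreaRect(B[:,:2].astype(np.float32)))
    print("cam",-d["R"].T@d["t"],f(d))
```

```text
scene [ 235  273  104   54 2638]
((0.4595303535461426, -0.31895700097084045), (0.06144946813583374, 0.17554056644439697), 75.3954849243164) [0.004 0.006 0.016 0.04  0.047]
297
[220  88  16  20 258] [0.5794 0.1244 0.0847] 0.09977069922601128
[224 111  11  12  99] [0.557  0.0751 0.0763] 0.08397375232347533
box 1120 ((0.6342164874076843, 0.15239419043064117), (0.30721205472946167, 0.1846727877855301), 64.23829650878906)
cam [ 0.22896509 -0.64963707  0.78275277] 491.4332872730831
top [ 343  168   45   86 1805]
((0.4593327045440674, -0.3211906850337982), (0.055638693273067474, 0.1764942854642868), 75.79883575439453) [0.004 0.007 0.023 0.042 0.05 ]
242
[134 136  20  19 294] [0.5789 0.1293 0.0893] 0.09945110727424544
[165 152  12  12 108] [0.5563 0.0784 0.0787] 0.08383553443297581
box 1907 ((0.6313529014587402, 0.15582017600536346), (0.30617040395736694, 0.1847703456878662), 65.68551635742188)
cam [ 0.45967179 -0.09828805  0.92809879] 434.6607671279472
```

View pics/crop.png

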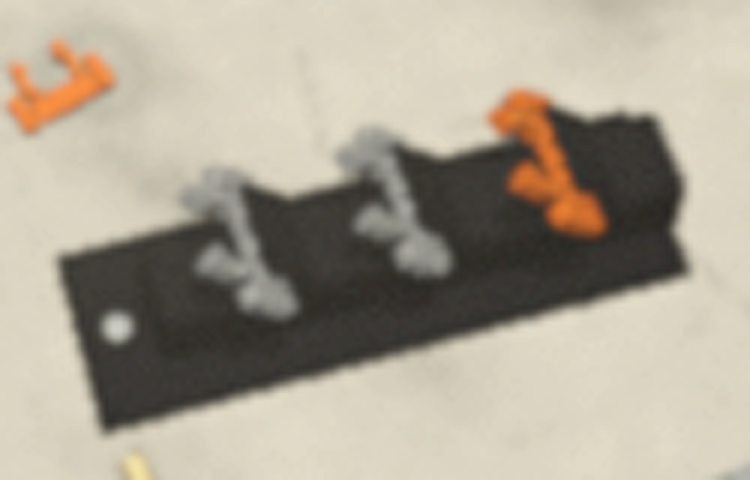

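The crop confirms that the orange clip in the rack (right-hand slot) is full size, like the greys. The loose orange clips on the bench are smaller decoys. Next, check tall obstacles and the drive's yaw.

Run:
```python
from h import *
import pickle
d=pickle.load(open("top.pkl","rb"));P=cloud(d)
m=(P[...,2]>.12)&(d["depth"]>0)
k,l,s,c=cv2.connectedComponentsWithStats(m.astype(np.uint8))
for i in range(1,k):
    if s[i,4]>30: Q=P[l==i];print(s[i],Q.min(0).round(2),Q.max(0).round(2))
for lo,hi in((.024,.037),(.04,.049)):
    m=((P[...,2]>lo)&(P[...,2]<hi)&(abs(P[...,0]-.56)<.12)&(abs(P[...,1]-.09)<.13)).astype(np.uint8)
    k,l,s,c=cv2.connectedComponentsWithStats(m)
    for i in range(1,k):
        if s[i,4]>40:
            Q=P[l==i];r=cv2.minAreaRect(Q[:,:2].astype(np.float32));print(lo,s[i],r,Q.mean(0).round(3))
# orange in rack frame
for n in("top","scene"):
    d=pickle.load(open(n+".pkl","rb"));P=cloud(d);m=(orange(d)>0)&(P[...,2]>.02)&(P[...,0]<.7)
    a=np.radians(-14.4);X=np.array([np.cos(a),np.sin(a)]);Y=np.array([-X[1],X[0]])
    q=P[m][:,:2]-[.4594,-.320];r=np.c_[q@X,q@Y,P[m][:,2]]
    print(n,len(r),np.percentile(r,[2,50,98],axis=0).round(4))
```

```text
[   0   42  116  124 4354] [0.51 0.18 0.12] [0.72 0.28 0.33]
0.024 [ 123  118   85   76 1627] ((0.5659202933311462, 0.09933063387870789), (0.1487312614917755, 0.11122258007526398), 66.09233856201172) [0.564 0.098 0.03 ]
0.04 [ 151  137   45   45 1249] ((0.5566211938858032, 0.07922058552503586), (0.08677584677934647, 0.08948799967765808), 69.24893951416016) [0.557 0.079 0.045]
top 137 [[ 0.0348 -0.0212  0.0359]
 [ 0.0487  0.0032  0.0444]
 [ 0.0582  0.0211  0.0558]]
scene 189 [[-0.0063 -0.1085  0.0291]
 [ 0.0487 -0.0054  0.0441]
 [ 0.0585  0.0181  0.2318]]
```

```bash
O=0.0854
python3 -m crank '0.0854 0 -0.0375 0 0 0 0;0.0854 0 -0.0375 0 0 0 0;0.0854 0 -0.0375 0 0 0 0;0.0854 0 -0.0375 0 0 0 0;0.0854 -0.032 -0.015 0 0 0 0;0.0854 -0.032 -0.015 0 0 0 0;0.0854 -0.032 -0.015 0 0 0 0;0.0854 -0.032 -0.015 0 0 0 0'
python3 -m crank '0.0854 -0.032 -0.015 0 0 0 0;0.0854 -0.032 -0.015 0 0 0 0;0.0854 -0.032 -0.015 0 0 0 0;0.0854 0 0 0 0 0 0;0.0854 -0.0217 -0.0297 0 0 0 0;0.0854 -0.0217 -0.0297 0 0 0 0;0.0854 -0.0217 -0.0297 0 0 0 0;0.0854 -0.0217 -0.0297 0 0 0 0'
```

```text
clock: 0.82
position: [0.2527, 0.3524, 0.2504]
tool_rot: [3.141, 0.0, 2.822]
force: [0.9, 1.8, 0.6]
grip_width: 0.0858
finger_force: 0.0
clock: 1.48
position: [0.374, 0.1391, 0.2503]
tool_rot: [3.142, -0.0, 2.822]
force: [0.6, -0.5, 0.5]
grip_width: 0.0855
finger_force: 0.0
```

```bash
python3 -m crank '0.0854 -0.02 -0.029 0 0 0 0;0.0854 -0.02 -0.029 0 0 0 0;0.0854 -0.02 -0.029 0 0 0 0;0.0854 -0.02 -0.029 0 0 0 0;0.0854 -0.02 -0.029 0 0 0 0;0.0854 -0.02 -0.029 0 0 0 0;0.0854 -0.02 -0.029 0 0 0 0;0.0854 -0.02 -0.029 0 0 0 0'
python3 -m crank '0.0854 -0.02 -0.029 0 0 0 0;0.0854 -0.02 -0.029 0 0 0 0;0.0854 -0.02 -0.029 0 0 0 0;0.0854 -0.02 -0.029 0 0 0 0;0.0854 -0.02 -0.029 0 0 0 0;0.0854 0 0 0 0 0 -3.7;0.0854 0 0 0 0 0 0;0.0854 0 0 0 0 0 0'
python3 - <<'E'
from h import *
d=grab("wrist");save("w1",d["pixels"]);print(telemetry.observe()["qpos"].round(2),pose())
P=cloud(d);m=(orange(d)>0)&(P[...,2]>.02)&(d["depth"]>0)&(abs(P[...,0]-.5)<.08)&(abs(P[...,1]+.33)<.08)
print(m.sum(),np.median(P[m],0))
a=np.radians(-14.4);X=np.array([np.cos(a),np.sin(a)]);Y=np.array([-X[1],X[0]])
q=P[m][:,:2]-[.4594,-.320];r=np.c_[q@X,q@Y,P[m][:,2]]
print(np.percentile(r,[1,50,99],axis=0).round(4))
v=d["pixels"].max(2);m=(v<75)&(P[...,2]>.002)&(P[...,2]<.06)&(abs(P[...,0]-.46)<.13)&(abs(P[...,1]+.32)<.1)
k,l,s,c=cv2.connectedComponentsWithStats(m.astype(np.uint8));i=1+np.argmax(s[1:,4]);print(s[i],cv2.minAreaRect(P[l==i][:,:2].astype(np.float32)))
E
```

```text
clock: 2.15
position: [0.4531, -0.1315, 0.2503]
tool_rot: [3.142, 0.0, 2.822]
force: [0.5, 0.9, -0.1]
grip_width: 0.0855
finger_force: 0.0
clock: 2.82
position: [0.5021, -0.2986, 0.2499]
tool_rot: [3.141, -0.001, 2.885]
force: [-0.1, 0.6, -0.6]
grip_width: 0.0854
finger_force: 0.0
[ 0.17  0.48  0.38  1.73 -0.21  0.97  1.94] (array([[-9.67264237e-01,  2.53771112e-01, -3.45255905e-04],
       [ 2.53770844e-01,  9.67264133e-01,  6.75323484e-04],
       [ 5.05331245e-04,  5.65600372e-04, -9.99999712e-01]]), array([ 0.50220898, -0.29807484,  0.25010961]))
317 [ 0.50523065 -0.33056553  0.04263838]
[[ 0.0335 -0.0208  0.0337]
 [ 0.0468  0.0017  0.0426]
 [ 0.0568  0.0226  0.0543]]
[ 208   70   47  144 4965] ((0.45831286907196045, -0.31890660524368286), (0.05579680576920509, 0.17704766988754272), 75.730224609375)
```

View pics/w1.png

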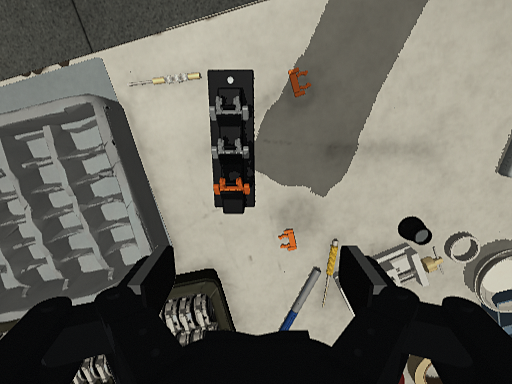

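The wrist view shows the orange clip at (232,187) with its open end towards the robot and the greys at (230,110) and (231,150), which agrees with the other two views. Descending.

```bash
python3 -m crank '0.07 -0.0083 -0.0157 0 0 0 0;0.07 -0.0082 -0.0157 0 0 0 0;0.07 0 0 0.034 0 0 0;0.07 0 0 0.034 0 0 0;0.07 0 0 0.034 0 0 0;0.07 0 0 0.034 0 0 0;0.07 0 0 0.014 0 0 0;0.07 0 0 0 0 0 0'
python3 - <<'E'
from h import *
d=grab("wrist");save("w2",d["pixels"]);R,p=pose();print(p)
P=cloud(d);m=(orange(d)>0)&(P[...,2]>.02)&(d["depth"]>0)&(abs(P[...,0]-.5)<.05)&(abs(P[...,1]+.33)<.05)
q=(P[m]-p)@R;print(m.sum(),np.percentile(q,[1,50,99],axis=0).round(4))
T=(P-p)@R; m=(d["depth"]>0)&(abs(T[...,0])<.012)&(T[...,2]>-.06)&(T[...,2]<.03)
for s in(-1,1):
    t=T[m&(s*T[...,1]>.03)&(s*T[...,1]<.06)];print(len(t),np.percentile(t,[1,50,99],axis=0).round(4) if len(t) else 0)
E
```

```text
clock: 3.53
position: [0.5091, -0.3313, 0.0972]
tool_rot: [3.14, -0.005, 2.886]
force: [-1.9, 0.5, -0.4]
grip_width: 0.0699
finger_force: 0.0
[ 0.50999147 -0.33211475  0.09949681]
950 [[-0.0048 -0.0212  0.0449]
 [ 0.0054  0.0002  0.0565]
 [ 0.0187  0.0213  0.0649]]
5346 [[-0.0096 -0.0595 -0.0595]
 [ 0.0031 -0.0517 -0.0397]
 [ 0.0118 -0.0334  0.0113]]
5036 [[-0.0097  0.0359 -0.0596]
 [ 0.0039  0.0534 -0.0393]
 [ 0.0118  0.0597  0.0114]]
```

View pics/w2.png

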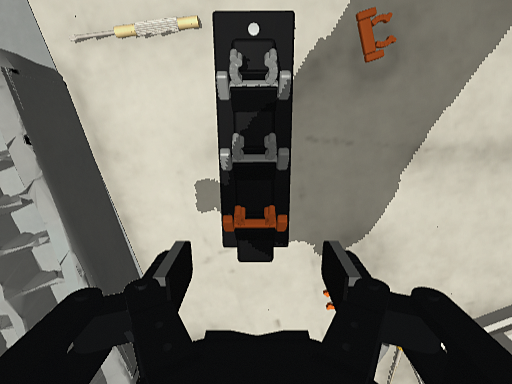

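```bash
python3 -m crank '0.07 0 0 0.027 0 0 0;0.07 0 0 0.027 0 0 0;0.07 0 0 0 0 0 0;0.03 0 0 0 0 0 0;0.03 0 0 0 0 0 0;0.03 0 0 0 0 0 0;0.03 0 0 0 0 0 0;0.03 0 0 0 0 0 0' 60
python3 -m crank '0.03 0 0 0 0 0 0;0.03 0 0 0 0 0 0;0.03 0 0 0 0 0 0;0.03 0 0 0 0 0 0;0.03 0 0 0 0 0 0;0.03 0 0 0 0 0 0;0.03 0 0 0 0 0 0;0.03 0 0 0 0 0 0'
```

```text
clock: 4.25
position: [0.5114, -0.334, 0.0489]
tool_rot: [-3.141, 0.003, 2.886]
force: [-1.5, 2.2, 8.5]
grip_width: 0.0418
finger_force: 59.5
clock: 4.92
position: [0.5114, -0.334, 0.0489]
tool_rot: [-3.141, 0.003, 2.886]
force: [-1.4, 0.4, 9.0]
grip_width: 0.042
finger_force: 59.5
```

```bash
python3 -m crank '0.03 0.004 0 -0.004 0 0 0;0.03 0.004 0 -0.004 0 0 0;0.03 0.004 0 -0.004 0 0 0;0.03 0.004 0 -0.004 0 0 0;0.03 0.004 0 -0.004 0 0 0;0.03 0.003 0 -0.004 0 0 0;0.03 0 0 -0.02 0 0 0;0.03 0 0 -0.03 0 0 0'
python3 -m crank '0.03 0 0 -0.03 0 0 0;0.03 0 0 -0.03 0 0 0;0.03 0 0 -0.02 0 0 0;0.03 0 0 0 0 0 0;0.03 0 0 0 0 0 0;0.03 0 0 0 0 0 0;0.03 0 0 0 0 0 0;0.03 0 0 0 0 0 0'
python3 - <<'E'
from h import *
d=grab("wrist");save("w3",d["pixels"]);R,p=pose();T=(cloud(d)-p)@R
m=(orange(d)>0)&(d["depth"]>0)&(abs(T[...,2])<.05)&(abs(T[...,1])<.03)
q=T[m];print(m.sum(),np.percentile(q,[1,50,99],axis=0).round(4))
b=q[abs(q[:,1])<.016];print(np.percentile(b,[1,99],axis=0).round(4))
m=(d["depth"]>0)&(abs(T[...,0])<.012)&(T[...,2]>-.01)&(T[...,2]<.03)&(d["pixels"].max(2)<80)&(abs(T[...,1])<.05)
print(np.percentile(T[m],[1,99],axis=0).round(4))
E
```

```text
clock: 5.58
position: [0.4865, -0.3268, 0.1195]
tool_rot: [3.141, -0.004, 2.886]
force: [-0.0, -0.1, -0.3]
grip_width: 0.042
finger_force: 60.8
clock: 6.25
position: [0.4876, -0.3274, 0.1994]
tool_rot: [3.141, -0.002, 2.886]
force: [-0.4, 0.7, -0.0]
grip_width: 0.0415
finger_force: 60.8
1642 [[-0.0032 -0.0196 -0.0054]
 [ 0.007   0.0005  0.0066]
 [ 0.0206  0.0211  0.0152]]
[[-0.0032 -0.0156 -0.0056]
 [ 0.0207  0.0147  0.0153]]
[[-0.0095 -0.0331 -0.0098]
 [ 0.012   0.0348  0.0164]]
```

View pics/w3.png

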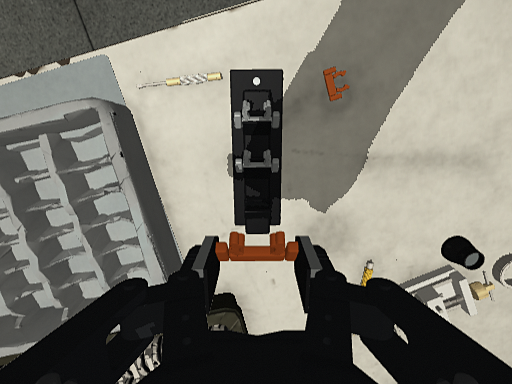

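The clip is out of its slot and centred in the pads at (257,247), with both greys still in place. Carry it to the clear bench, yaw it toward the drive direction, and lower it.

```bash
python3 -m crank '0.03 0.0095 0.031 0 0 0 0;0.03 0.0095 0.031 0 0 0 0;0.03 0.0095 0.031 0 0 0 0;0.03 0.0095 0.031 0 0 0 0;0.03 0.0095 0.031 0 0 0 0;0.03 0.0095 0.031 0 0 0 0;0.03 0.0095 0.031 0 0 0 0;0.03 0 0 0 0 0 7.1'
python3 -m crank '0.03 0 0 0 0 0 7.1;0.03 0 0 0 0 0 7.1;0.03 0 0 0 0 0 7.1;0.03 0 0 0 0 0 7.1;0.03 0 0 0 0 0 7.1;0.03 0 0 0 0 0 7.1;0.03 0 0 0 0 0 7.1;0.03 0 0 0 0 0 7.1'
python3 -m crank '0.03 0 0 0 0 0 7.1;0.03 0 0 0 0 0 7.1;0.03 0 0 0 0 0 7.1;0.03 0 0 0 0 0 7.1;0.03 0 0 0 0 0 7.1;0.03 0 0 0.03 0 0 0;0.03 0 0 0.03 0 0 0;0.03 0 0 0.03 0 0 0'
python3 -m crank '0.03 0 0 0.03 0 0 0;0.03 0 0 0.025 0 0 0;0.03 0 0 0.012 0 0 0;0.03 0 0 0 0 -5 0;0.03 0 0 0 0 -5 0;0.03 0 0 0 0 -5 0;0.03 0 0 0 0 0 0;0.03 0 0 0 0 0 0'
```

```text
clock: 6.97
position: [0.4783, -0.0952, 0.1997]
tool_rot: [3.14, -0.002, 2.771]
force: [1.3, 0.7, 0.1]
grip_width: 0.0423
finger_force: 60.8
clock: 7.63
position: [0.4784, -0.1009, 0.2]
tool_rot: [-3.141, 0.0, 1.765]
force: [-0.0, -0.1, -0.2]
grip_width: 0.042
finger_force: 60.8
clock: 8.3
position: [0.4784, -0.1007, 0.1089]
tool_rot: [3.141, 0.0, 1.152]
force: [1.8, 0.2, -1.3]
grip_width: 0.0419
finger_force: 60.9
clock: 8.97
position: [0.4785, -0.0998, 0.0424]
tool_rot: [-3.141, 0.264, 1.155]
force: [-0.5, -0.0, 0.3]
grip_width: 0.042
finger_force: 60.9
```

```bash
python3 -m crank '0.03 0.0016 0 0.0058 0 0 0;0.03 0.0016 0 0.0058 0 0 0;0.03 0.0014 0 0.0052 0 0 0;0.03 0 0 0 0 0 0;0.03 0.0005 0 0.002 0 0 0;0.03 0 0 0 0 0 0;0.03 0 0 0 0 0 0;0.03 0 0 0 0 0 0'
```

```text
clock: 9.63
position: [0.4786, -0.1009, 0.024]
tool_rot: [3.141, 0.262, 1.151]
force: [-0.0, -0.7, -1.6]
grip_width: 0.042
finger_force: 60.9
```

```bash
python3 -m crank '0.03 0.0003 0 0.001 0 0 0;0.03 0 0 0 0 0 0;0.03 0.0003 0 0.001 0 0 0;0.03 0 0 0 0 0 0;0.03 0.0003 0 0.001 0 0 0;0.03 0 0 0 0 0 0;0.03 0 0 0 0 0 0;0.03 0 0 0 0 0 0'
```

```text
clock: 10.3
position: [0.4786, -0.1008, 0.0207]
tool_rot: [-3.142, 0.262, 1.151]
force: [0.5, 0.0, -0.4]
grip_width: 0.0417
finger_force: 60.9
```

```bash
python3 -m crank '0.0854 0 0 0 0 0 0;0.0854 0 0 0 0 0 0;0.0854 0 0 0 0 0 0;0.0854 0 0 0 0 0 0;0.0854 -0.004 0 -0.015 0 0 0;0.0854 -0.006 0 -0.025 0 0 0;0.0854 -0.006 0 -0.025 0 5 0;0.0854 0 0 -0.025 0 5 0'
python3 -m crank '0.0854 0 0 -0.03 0 5 0;0.0854 0 0 0 0 0 0;0.0854 0 0 0 0 0 0;0.0854 0 0 0 0 0 0;0.0854 0 0 0 0 0 0;0.0854 0 0 0 0 0 0;0.0854 0 0 0 0 0 0;0.0854 0 0 0 0 0 0'
cat > look.py <<'E'
from h import *
import sys
d=grab("wrist");save(sys.argv[1],d["pixels"]);R,p=pose();P=cloud(d);T=(P-p)@R
m=(orange(d)>0)&(d["depth"]>0)&(P[...,2]<.03)&(np.hypot(P[...,0]-.48,P[...,1]+.1)<.08)
print(m.sum(),np.percentile(P[m],[1,50,99],axis=0).round(4));r=cv2.minAreaRect(P[m][:,:2].astype(np.float32));print(r,"TCP",p,telemetry.observe()["tool_rot"])
c=cv2.boxPoints(r);print(c.round(4));print("tool",((np.c_[c,np.full(4,.003)]-p)@R).round(4))
E
python3 look.py w4
```

```text
clock: 10.97
position: [0.4809, -0.0949, 0.113]
tool_rot: [3.142, 0.086, 1.154]
force: [0.4, 0.9, 0.1]
grip_width: 0.0856
finger_force: 0.0
clock: 11.63
position: [0.4818, -0.0929, 0.1415]
tool_rot: [-3.141, 0.001, 1.152]
force: [-0.2, -0.3, 0.9]
grip_width: 0.0853
finger_force: 0.0
773 [[ 0.4572 -0.1119 -0.002 ]
 [ 0.4783 -0.0973  0.0047]
 [ 0.5001 -0.0752  0.0064]]
((0.4803403317928314, -0.09283793717622757), (0.03326132521033287, 0.04444808512926102), 67.95278930664062) TCP [ 0.48186441 -0.09297099  0.14165155] [-3.14092112e+00  9.88546146e-04  1.15198355e+00]
[[ 0.4535 -0.0999]
 [ 0.4947 -0.1166]
 [ 0.5072 -0.0858]
 [ 0.466  -0.0691]]
tool [[-0.0177 -0.023   0.1387]
 [-0.0162  0.0214  0.1387]
 [ 0.017   0.0203  0.1386]
 [ 0.0155 -0.0241  0.1387]]
```

View pics/w4.png

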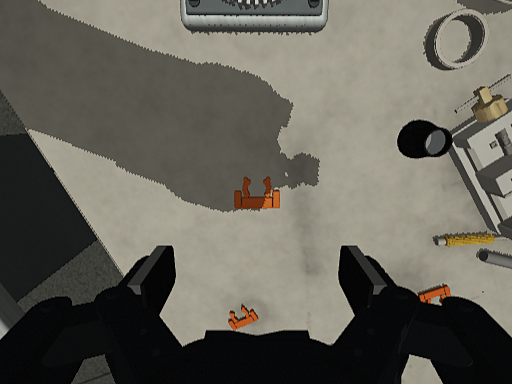

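The clip lies flat at (257,195), open end toward the drive. Descend for the level re-grasp.

```bash
python3 -m crank '0.065 -0.007 -0.0013 0 0 0 0;0.065 0 0 0.029 0 0 0;0.065 0 0 0.029 0 0 0;0.065 0 0 0.029 0 0 0;0.065 0 0 0.029 0 0 0;0.065 0 0 0 0 0 0;0.065 0 0 0 0 0 0;0.065 0 0 0 0 0 0'
python3 - <<'E'
from h import *
d=grab("wrist");save("w5",d["pixels"]);R,p=pose();T=(cloud(d)-p)@R;print(p,telemetry.observe()["force"])
m=(orange(d)>0)&(d["depth"]>0)&(abs(T[...,2]-.02)<.012)&(abs(T[...,1])<.03)&(abs(T[...,0])<.04);q=T[m];print(m.sum(),np.percentile(q,[1,50,99],axis=0).round(4))
m=(d["depth"]>0)&(abs(T[...,0])<.012)&(T[...,2]>-.01)&(T[...,2]<.019)&(d["pixels"].max(2)<80)&(abs(T[...,1])<.05)
print(np.percentile(T[m],[1,99],axis=0).round(4))
E
```

```text
clock: 12.35
position: [0.4782, -0.0997, 0.0274]
tool_rot: [3.141, 0.0, 1.151]
force: [0.6, 0.1, -0.1]
grip_width: 0.0653
finger_force: 0.0
[ 0.47854152 -0.09944823  0.02763894] [0.09309092 1.49124697 0.68194607]
2283 [[-0.007  -0.0221  0.0214]
 [ 0.0027 -0.0002  0.0229]
 [ 0.0228  0.0209  0.0271]]
[[-0.01   -0.0465 -0.0099]
 [ 0.0118  0.0444  0.0133]]
```

```bash
python3 -m crank '0.065 0.002 0 0.005 0 0 0;0.065 0 0 0.0045 0 0 0;0.065 0 0 0 0 0 0;0.03 0 0 0 0 0 0;0.03 0 0 0 0 0 0;0.03 0 0 0 0 0 0;0.03 0 0 0 0 0 0;0.03 0 0 0 0 0 0' 60
python3 -m crank '0.03 0 0 -0.002 0 0 0;0.03 0 0 -0.01 0 0 0;0.03 0 0 -0.02 0 0 0;0.03 0 0 -0.025 0 0 0;0.03 0 0 -0.025 0 0 0;0.03 0 0 0 0 0 0;0.03 0 0 0 0 0 0;0.03 0 0 0 0 0 0'
python3 - <<'E'
from h import *
d=grab("wrist");save("w6",d["pixels"]);R,p=pose();T=(cloud(d)-p)@R;print(p)
m=(orange(d)>0)&(d["depth"]>0)&(abs(T[...,2]-.015)<.02)&(abs(T[...,1])<.03)&(abs(T[...,0])<.04);q=T[m];print(m.sum(),np.percentile(q,[1,50,99],axis=0).round(4))
u=q[q[:,2]<np.median(q[:,2])+.002];A=np.c_[u[:,:2],np.ones(len(u))];print("plane",np.linalg.lstsq(A,u[:,2],rcond=None)[0])
m=(d["depth"]>0)&(abs(T[...,0])<.012)&(T[...,2]>-.01)&(T[...,2]<.03)&(d["pixels"].max(2)<80)&(abs(T[...,1])<.05)
print(np.percentile(T[m],[1,99],axis=0).round(4))
E
```

```text
clock: 13.07
position: [0.4791, -0.0973, 0.0174]
tool_rot: [3.141, -0.001, 1.151]
force: [-3.1, 1.2, 18.7]
grip_width: 0.0417
finger_force: 69.0
clock: 13.73
position: [0.4786, -0.0968, 0.0987]
tool_rot: [-3.142, -0.0, 1.152]
force: [0.1, 0.6, -1.0]
grip_width: 0.0415
finger_force: 60.7
[ 0.47845928 -0.09692299  0.09829445]
2273 [[-0.0087 -0.021   0.0109]
 [ 0.0007 -0.0004  0.0122]
 [ 0.0209  0.0198  0.0153]]
plane [-0.00249024  0.00010195  0.01222108]
[[-0.0094 -0.0344 -0.0097]
 [ 0.012   0.0331  0.0157]]
```

View pics/w6.png

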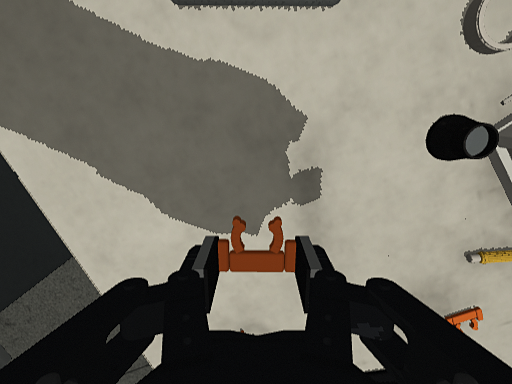

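```bash
python3 -m crank '0.03 0.02 0 0 0 0 0;0.03 0.03 0 0 0 0 0;0.03 0.03 0 0 0 0 0;0.03 0.027 0 0 0 0 0;0.03 0 0 0 0 0 0;0.03 0 0 0 0 0 0;0.03 0 0 0 0 0 0;0.03 0 0 0 0 0 0' 80
cat > m.py <<'E'
from h import *
import sys
d=grab("wrist");save(sys.argv[1],d["pixels"]);R,p=pose();P=cloud(d);T=(P-p)@R;print(p,telemetry.observe()["tool_rot"])
g=d["depth"]>0;near=g&(np.hypot(P[...,0]-.557,P[...,1]-.079)<.06)
m=(near&(abs(P[...,2]-.08)<.004)&(np.hypot(P[...,0]-.557,P[...,1]-.079)<.02)).astype(np.uint8)
print("top",m.sum(),cv2.minEnclosingCircle(P[m>0][:,:2].astype(np.float32)) if m.sum() else 0,T[m>0].mean(0).round(4) if m.sum() else 0,"z",P[m>0][:,2].mean().round(4))
m=near&(abs(P[...,2]-.045)<.004)
print("gear",m.sum(),cv2.minEnclosingCircle(P[m][:,:2].astype(np.float32)) if m.sum() else 0,"z",np.median(P[m][:,2]))
m=g&(abs(P[...,2]-.031)<.004)&(np.hypot(P[...,0]-.566,P[...,1]-.099)<.11)
print("box",m.sum(),cv2.minAreaRect(P[m][:,:2].astype(np.float32)))
o=(orange(d)>0)&g&(abs(T[...,2]-.015)<.02)&(abs(T[...,1])<.03)&(abs(T[...,0])<.04);q=T[o];print("clip tool",np.percentile(q,[1,50,99],axis=0).round(4))
E
python3 m.py w7
```

```text
clock: 14.45
position: [0.5218, -0.0006, 0.0984]
tool_rot: [-3.141, 0.001, 1.15]
force: [-0.1, -0.1, -0.7]
grip_width: 0.0408
finger_force: 81.9
[ 0.52183252 -0.00057808  0.09847103] [-3.14118150e+00  5.04417393e-04  1.14970089e+00]
top 1628 ((0.556970477104187, 0.08235128223896027), 0.010892659425735474) [ 0.0902 -0.0019  0.0198] z 0.0786
gear 16133 ((0.5571615099906921, 0.08276528120040894), 0.04564628377556801) z 0.043969004349526226
box 6849 ((0.5573275089263916, 0.08341553062200546), (0.09500446170568466, 0.10041216015815735), 65.8098373413086)
clip tool [[-0.0088 -0.0208  0.0115]
 [ 0.0007 -0.0011  0.0129]
 [ 0.021   0.0191  0.0165]]
```

View pics/w7.png

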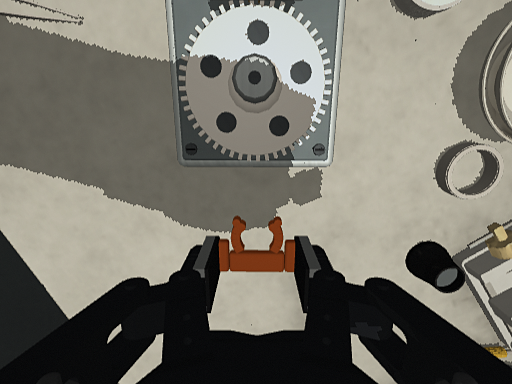

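Spindle at (255,77) in the image and clip at (257,245), aligned to about 1 mm. Lower to groove height and advance.

```bash
python3 -m crank '0.03 0 -0.0005 0.01 0 0 0;0.03 0 0 0.01 0 0 0;0.03 0 0 0.0094 0 0 0;0.03 0 0 0 0 0 0;0.03 0 0 0 0 0 0;0.03 0 0 0 0 0 0;0.03 0 0 0 0 0 0;0.03 0 0 0 0 0 0' 100
python3 -m crank '0.03 0.01 0 0 0 0 0;0.03 0.014 0 0 0 0 0;0.03 0.014 0 0 0 0 0;0.03 0.01 0 0 0 0 0;0.03 0.004 0 0 0 0 0;0.03 0 0 0 0 0 0;0.03 0 0 0 0 0 0;0.03 0 0 0 0 0 0'
python3 m.py w8
```

```text
clock: 15.17
position: [0.5221, 0.0008, 0.0695]
tool_rot: [3.141, -0.0, 1.152]
force: [-0.5, -0.4, -0.8]
grip_width: 0.0401
finger_force: 101.7
clock: 15.83
position: [0.5428, 0.0476, 0.0693]
tool_rot: [3.142, 0.0, 1.151]
force: [0.4, 0.2, 0.2]
grip_width: 0.0402
finger_force: 101.7
[0.54282045 0.04752386 0.0693121 ] [3.14156599e+00 2.51740066e-04 1.15050177e+00]
top 1793 ((0.5569151043891907, 0.08275371789932251), 0.010981782339513302) [ 0.0388 -0.0014 -0.0093] z 0.0786
gear 15535 ((0.5568671822547913, 0.08247175067663193), 0.045469652861356735) z 0.043994119107500874
box 12369 ((0.5660521388053894, 0.10279831290245056), (0.13779319822788239, 0.10027408599853516), 65.65433502197266)
clip tool [[-0.0085 -0.0203  0.0116]
 [ 0.0012 -0.0005  0.013 ]
 [ 0.0214  0.0187  0.0167]]
```

```bash
python3 -m crank '0.03 0.003 -0.0003 0 0 0 0;0.03 0.003 -0.0003 0 0 0 0;0.03 0.003 0 0 0 0 0;0.03 0.003 0 0 0 0 0;0.03 0.002 0 0 0 0 0;0.03 0 0 0 0 0 0;0.03 0 0 0 0 0 0;0.03 0 0 0 0 0 0'
python3 -m crank '0.03 0.002 0 0 0 0 0;0.03 0.002 0 0 0 0 0;0.03 0.002 0 0 0 0 0;0.03 0.001 0 0 0 0 0;0.03 0 0 0 0 0 0;0.03 0 0 0 0 0 0;0.03 0 0 0 0 0 0;0.03 0 0 0 0 0 0'
```

```text
clock: 16.55
position: [0.5481, 0.0613, 0.0692]
tool_rot: [-3.142, 0.0, 1.151]
force: [-0.3, 0.4, 0.3]
grip_width: 0.0399
finger_force: 101.8
clock: 17.22
position: [0.551, 0.0676, 0.0692]
tool_rot: [-3.142, 0.0, 1.151]
force: [-0.9, -2.1, -0.8]
grip_width: 0.04
finger_force: 101.7
```

```bash
for i in 1; do python3 -m crank '0.03 0.001 0 0 0 0 0;0.03 0.001 0 0 0 0 0;0.03 0 0 0 0 0 0;0.03 0 0 0 0 0 0;0.03 0 0 0 0 0 0;0.03 0 0 0 0 0 0;0.03 0 0 0 0 0 0;0.03 0 0 0 0 0 0'; done
python3 -m crank '0.03 0.001 0 0 0 0 0;0.03 0.001 0 0 0 0 0;0.03 0 0 0 0 0 0;0.03 0 0 0 0 0 0;0.03 0 0 0 0 0 0;0.03 0 0 0 0 0 0;0.03 0 0 0 0 0 0;0.03 0 0 0 0 0 0'
python3 m.py w9
```

```text
clock: 17.88
position: [0.552, 0.0699, 0.0693]
tool_rot: [3.142, -0.001, 1.152]
force: [1.5, 3.5, 0.2]
grip_width: 0.0399
finger_force: 101.8
clock: 18.55
position: [0.5526, 0.0712, 0.0692]
tool_rot: [-3.142, 0.0, 1.151]
force: [0.5, 0.3, -0.0]
grip_width: 0.0396
finger_force: 101.8
[0.55264294 0.0712755  0.06920932] [-3.14158997e+00  9.01330450e-05  1.15137468e+00]
top 1600 ((0.5606914758682251, 0.07811633497476578), 0.016979482024908066) [ 0.0132  0.0005 -0.0094] z 0.0787
gear 10542 ((0.556837797164917, 0.08228155225515366), 0.04554876685142517) z 0.04396844587162953
box 9603 ((0.5661677718162537, 0.10313449054956436), (0.1379590630531311, 0.10045512765645981), 65.60783386230469)
clip tool [[-0.016  -0.0205  0.0096]
 [ 0.0035  0.0064  0.0131]
 [ 0.0217  0.019   0.025 ]]
```

```bash
python3 -m crank '0.03 0.001 0 0 0 0 0;0.03 0 0 0 0 0 0;0.03 0 0 0 0 0 0;0.03 0.0005 0 0 0 0 0;0.03 0 0 0 0 0 0;0.03 0 0 0 0 0 0;0.03 0 0 0 0 0 0;0.03 0 0 0 0 0 0'
```

```text
clock: 19.27
position: [0.5533, 0.0727, 0.0692]
tool_rot: [3.142, 0.0, 1.151]
force: [0.4, 0.0, -0.3]
grip_width: 0.0401
finger_force: 101.8
```

```bash
python3 -m crank '0.03 0.001 0 0 0 0 0;0.03 0 0 0 0 0 0;0.03 0 0 0 0 0 0;0.03 0.0005 0 0 0 0 0;0.03 0 0 0 0 0 0;0.03 0 0 0 0 0 0;0.03 0 0 0 0 0 0;0.03 0 0 0 0 0 0'
```

```text
clock: 19.93
position: [0.5536, 0.0735, 0.0692]
tool_rot: [-3.142, 0.001, 1.151]
force: [-3.5, -4.3, 1.4]
grip_width: 0.0404
finger_force: 101.8
```

```bash
python3 -m crank '0.03 0.001 0 0 0 0 0;0.03 0 0 0 0 0 0;0.03 0 0 0 0 0 0;0.03 0 0 0 0 0 0;0.03 0 0 0 0 0 0;0.03 0 0 0 0 0 0;0.03 0 0 0 0 0 0;0.03 0 0 0 0 0 0'
python3 m.py w10
```

```text
clock: 20.6
position: [0.5537, 0.0737, 0.0692]
tool_rot: [-3.141, 0.002, 1.15]
force: [-4.1, -8.7, 1.7]
grip_width: 0.0401
finger_force: 102.0
[0.55372245 0.07363406 0.06914943] [-3.14137232e+00  1.79355974e-03  1.15040014e+00]
top 1573 ((0.5610295534133911, 0.0782095193862915), 0.016903232783079147) [ 0.0108  0.0004 -0.0096] z 0.0787
gear 10001 ((0.5569330453872681, 0.08252202719449997), 0.045432064682245255) z 0.04397668142235818
box 9418 ((0.5661167502403259, 0.10292425006628036), (0.13756078481674194, 0.10023460537195206), 65.57337951660156)
clip tool [[-0.0098 -0.0205  0.0087]
 [ 0.0054 -0.0069  0.0131]
 [ 0.0215  0.0189  0.0245]]
```

Hard stop: the force rises to about 10 N with no travel, and the bore matches the spindle axis. Relieve the push, release, back away and check.

```bash
python3 -m crank '0.03 -0.0015 0 0 0 0 0;0.03 0 0 0 0 0 0;0.065 0 0 0 0 0 0;0.065 0 0 0 0 0 0;0.065 0 0 0 0 0 0;0.065 0 0 0 0 0 0;0.065 0 0 0 0 0 0;0.065 0 0 0 0 0 0'
python3 -m crank '0.065 -0.01 0 0 0 0 0;0.065 -0.02 0 0 0 0 0;0.065 -0.02 0 0 0 0 0;0.065 -0.02 0 0 0 0 0;0.065 0 0 -0.02 0 0 0;0.065 0 0 -0.02 0 0 0;0.065 0 0 0 0 0 0;0.065 0 0 0 0 0 0'
python3 - <<'E'
from h import *
d=grab("wrist");P=cloud(d);g=d["depth"]>0
n=np.hypot(P[...,0]-.557,P[...,1]-.082)
o=(orange(d)>0)&g&(n<.04);q=P[o];print(o.sum(),np.percentile(q,[2,50,98],axis=0).round(4))
t=q[abs(q[:,2]-np.median(q[:,2]))<.003];A=np.c_[t[:,:2]-t[:,:2].mean(0),np.ones(len(t))];print("plane",np.linalg.lstsq(A,t[:,2],rcond=None)[0].round(3))
u=np.array([np.cos(1.153),np.sin(1.153)]);w=np.array([u[1],-u[0]])
m=g&(n<.012)&(abs(P[...,2]-.079)<.004);c=cv2.minEnclosingCircle(P[m][:,:2].astype(np.float32));print("spindle",c)
r=q[:,:2]-np.array(c[0]);print("along",np.percentile(r@u,[1,99]).round(4),"across",np.percentile(r@w,[1,99]).round(4))
v,x=np.where(o);print(x.min(),x.max(),v.min(),v.max())
cy,cx=int(v.mean()),int(x.mean());y0,x0=max(0,cy-60),max(0,cx-80)
save("w11",cv2.resize(d["pixels"][y0:y0+120,x0:x0+160],None,fx=5,fy=5))
E
```

```text
clock: 21.32
position: [0.5537, 0.0738, 0.0692]
tool_rot: [3.142, -0.0, 1.152]
force: [0.1, 0.1, -0.1]
grip_width: 0.065
finger_force: 0.0
clock: 21.98
position: [0.5253, 0.0093, 0.1099]
tool_rot: [3.14, -0.001, 1.151]
force: [-0.2, -0.4, 0.2]
grip_width: 0.065
finger_force: 0.0
1635 [[0.532  0.0593 0.053 ]
 [0.5511 0.0715 0.0547]
 [0.573  0.0944 0.0562]]
plane [0.    0.003 0.055]
spindle ((0.5569377541542053, 0.08259653300046921), 0.010929974727332592)
along [-0.0193  0.0103] across [-0.0217  0.0214]
220 292 84 136
```

View pics/w11.png

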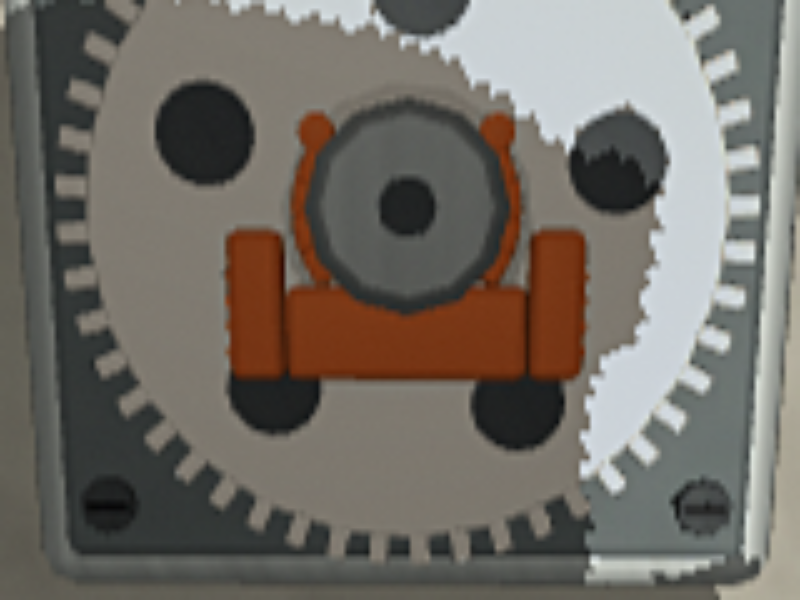

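The clip sits around the spindle at image centre, tips at +10.3 mm and back at -19.3 mm (nominal +11 and -20), level and released. Handing in.

```bash
python3 -c "
from workcell import bot
print(bot.job_done())"
```

```text
the job is handed in; nothing more can be done
None
```

The orange clip is seated in the spindle groove (level, centred to about 1 mm by the wrist camera) and released; the grey clips were left in the rack and the job was handed in at about 22 s, with no verdict returned.

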